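# Open the book mould and hold the bottle up, upright and still

### The job

A small amber glass bottle stands in the closed book mould in the middle of the worktop. Take the mould's left handle and swing the left half wide open, at least 60 degrees, leaving the bottle standing; then take the bottle by its neck, draw it gently sideways out from under the fixed half's neck plate, without knocking or tipping it, and lift it clear. Finish still holding it in the fingers so that its seam can be looked over, upright and still, with its bottom about 10 cm above the top of the mould; leave the mould open and the other things on the worktop as they stand.

Things in the scene. Friction and masses are not known exactly. Their poses are not given: they have to be found in the camera images.
- mould: iron book mould fixed to the worktop in its middle, a bottle neck standing out of its top. Origin on the worktop, x toward the hinge pin at the rear, y left, z up. In its frame (mm) the block is x -10..76, y -50..50, z 8..82, split at y = 0: the right half (y < 0) is fixed, the left half swings. The fixed half's own handle is at x -96..-10, y -55..-34
- neck_plate (a point): centre of the round hole (radius 12.5 mm) in the split neck plate, on its top face, 90 mm above the worktop. The plate is 8 mm thick, x 0..63, y -41..41 mm in the mould's frame, one half on each half of the mould. The bottle (body radius 17 mm) cannot rise under it: draw it at least 20 mm, better 35, along the mould's +y, out of the fixed half, before lifting
- mould_half (a joint): opening of the left half in rad: 0 closed, 1.66 fully open; may start slightly ajar. It turns about the upright hinge pin at the rear (clockwise from above), its handle swinging to the left and then away from the robot. Light friction (0.05 N m); it stays where it is left
- half_grip (a point): middle of the outer part of the left half's handle, at mid thickness, 46 mm above the worktop: grip here from above. It is 10 mm thick (z 41..51), about 12 to 15 mm wide and, closed, runs along the mould's x, bent 0.2 rad outward, to x = -96 mm. Closed, it is 161 mm in front of the hinge pin and 45.5 mm to its left. Its frame turns with the half; closed, it is parallel to the mould's
- hinge_pin (a point): top of the hinge pin's axis, 95 mm above the worktop; pin radius 5 mm, at x = 86, y = 0 mm in the mould's frame
- bore (a point): where the centre of the bottle's underside stands in the mould, 28 mm above the worktop, on the bottom plate: a fixed disc of radius 17.5 mm that stays when the half swings. The bore round the bottle has a radius of about 20 mm
- bottle: amber glass bottle, 104 mm tall, 60 to 120 g, upright. Origin at the centre of its underside, z up along its axis. Body of radius 17 mm up to z = 38 mm, shoulder to z = 50 mm, straight neck of radius 10 mm from z = 50 to 94 mm, lip of radius 11.5 mm from 95 to 104 mm. In the mould 42 mm of neck and lip stand free above the neck plate
- crucible: bystander: clay crucible, 61 mm across, 60 mm tall, behind the mould; origin at the centre of its underside
- sample_puck: bystander: amber glass disc, 57 mm across, 20 mm thick, to the right of the mould; origin at the centre of its underside
- kiln_post: bystander: square clay post, 33 x 33 mm, 51 mm tall, behind and to the right of the mould; origin at the centre of its underside
- flat_file: bystander: flat file, 263 mm long, lying in front and to the right of the mould; origin at the centre of its underside
Mind the look-alikes: they are no part of the job. Several things have the shape of the bottle; the one meant has the colours described above.

How it is judged:
On the way, in this order (a step that is already met when the one before it is completed fails the run):
1. the left half is swung open by at least 0.95 rad, the bottle still standing on the bottom plate (value of joint mould_half above 0.95 rad and distance between bottle and bore below 0.012 m and angle between bottle's own z axis and vertical below 0.12 rad), for 0.2 s.
2. the bottle is drawn out and lifted clear of the mould in the fingers (height (world z) of bottle above 0.1 m and contact force between the fingers and bottle above 0.5 N and contact force between bottle and mould below 0.05 N), for 0.2 s.
At the end, for the whole second after the job is handed in: the bottle is held in the fingers with its underside 140 to 240 mm above the worktop (50 to 150 mm above the mould's neck plate), its axis within 0.12 rad of vertical, slower than 20 mm/s and 0.15 rad/s, touching no part of the mould, and the left half is still open by more than 0.95 rad (height (world z) of bottle between 0.14 and 0.24 m and angle between bottle's own z axis and vertical below 0.12 rad and linear speed of bottle below 0.02 m/s and angular speed of bottle below 0.15 rad/s and contact force between the fingers and bottle above 0.5 N and contact force between bottle and mould below 0.05 N and value of joint mould_half above 0.95 rad); the arm keeps its last pose, push and grip.
It fails at once if the bottle is tipped more than 0.35 rad or falls to the worktop (angle between bottle's own z axis and vertical above 0.35 rad or height (world z) of bottle below 0.015 m).
It fails at once if a bystander is shifted by more than 15 mm (distance of any of crucible, sample_puck, kiln_post, flat_file from where it was at the start of the episode above 0.015 m).
It fails at once if the bottle is knocked or pressed against the mould with more than 40 N (contact force between bottle and mould above 40 N).
It also fails if it takes over 58 s, if anything falls off the work surface, if the arm or the gripper's body presses on something with over 40 N, if the wrist force passes 120 N, or if a joint passes its speed limit or range.

### The arm

A 6-joint arm with a two-finger parallel gripper is mounted at the origin on a cart in front of the work surface, level with it; the furniture and walls round the work are solid. World frame = base frame: x ahead of the robot, y to its left, z up, the work surface at z = 0. Lengths are in m, angles in rad, forces in N, time in s.
With the tool pointing down it reaches from about 0.35 to 0.725 m from the base axis. Payload 4.3 kg.
Tool frame: the origin (TCP) lies between the finger pads; the fingertips stand robot.nose_length ahead of it and the grasp point (between the pads) is the TCP (robot.nose_length is the distance from the TCP to the fingertips, in m); z points along the fingers, y is the line along which they close (so a half turn about z gives the same grasp; the last joint's range is limited). The gripper opens to 85 mm and grips with 20 to 120 N. Pads are 22 mm wide; open, the fingers measure 114 mm over their backs; the gripper's body (76 mm by 85 mm) begins 54 mm behind the grasp point. The pads swing forward as they close: fully open they stand 13 mm farther back than shut.
Start: joints at [-1.28, 0.377, 0.081, 1.274, 0, 1.46], TCP at [0.224, -0.529, 0.25] pointing down, gripper open.
Joint ranges: [-2.72, 2.72], [-0.84, 1.66], [-1.02, 1.22], [-1.77, 2.12], [-1.37, 1.28], [-3.14, 3.14]. Speed limits (rad/s): [2.57, 2.57, 3.14, 3.14, 3.14, 3.14].

### API

Orientations are given as a 3x3 rotation matrix whose columns are the frame's x, y, z axes.
In Python, from bench import telemetry, cams, order, robot gives the robot as it stands.
- The arm moves only by the tool arm_command, never from a script. Its argument "series" is a list that holds one entry, the list of rows, each a list of 7 numbers: the shift along the tool's x, y, z scaled (see below), then the turn, a rotation vector about the tool's x, y, z scaled (see below), then the opening, from -1 (shut) to 1 (fully open), so that 0 is half open. A call has 1 to 8 rows; each row is the pose to reach, as a shift and turn from the pose commanded when the call began, along the tool's axes at that moment, turning the shorter way round; what a row does not reach only later rows make up. The controller multiplies each number of a shift by 150 mm and each number of a turn by 180 degrees. A row lasts 1/12 s, in which the tool goes at most 41.7 mm and 7.16 degrees, less where a joint would pass 70% of its speed; a pose out of reach is approached as far as the arm can. A call with a number of a shift or a turn outside -1 to 1 is refused whole. A call with a gripper value outside its range is refused whole. The fingers move at their own pace and stop on an object; the grip force is fixed at half the most. Time passes only in rows, so rows that repeat a pose let the fingers close. It gives the time, the measured TCP pose, the force, the opening and the grip force at its end, in the units of the state.
- telemetry.get_state(): the state, without advancing time (a new reading comes with each control period).
- cams.grab_frame(name): name is "side" or "top"; returns the picture (400x640x3 uint8, red, green, blue); there is no depth.
- cams.calibration(name): a dict with "fovy" (degrees; the focal length in pixels is half the picture's height over the tangent of half this angle, whatever the lens; pixels are square), "cx", "cy" (the principal point, pixels), "k1" (the pictures are not rectified: a ray, as slopes to the right and down, at radius r is drawn at 1 + k1 r^2 times it, then the intrinsics apply), "T" (4x4, takes a point from camera to world coordinates). Camera axes: x right, y up, looking along -z (the intrinsics and any distortion apply to the point x, -y, -z); pixel columns grow to the right and rows downward; lengths in m; the calibration is good to about 2 mm. A picture is of the moment at which its call begins. calibration takes no time and is no camera call.
- order.close_job(): hands the job in; it is judged then, once.
Trained networks look in the newest picture that a camera, given by its name, has taken for a name from the list of things; names that differ only in an ending like _2 or _b are one class to them, and where a whole thing is asked for, a point or a joint stands for the part that bears it (a point fixed in the world has none). Each returns a list of dicts, best first, with "conf" (0 to 1); they miss things now and then, are a little off and sometimes report something else, mostly with a low value. They report only what shows in the picture. A call takes as long as a camera call. They do not tell look-alikes from the thing itself.
- cams.outline_of(camera, label): "pixels" (400x640 bool, what is visible of it) and "rect" ([left, top, width, height] in pixels, round what is visible of it).
The state is a dict: "t": time; "qpos": joint angles; "joint_vel": joint speeds; "joint_efforts": joint torques, N m; "ee_pos": TCP position; "tool_rot": TCP orientation; "force": force on the tool from outside, world axes, zero at the start; "torque": the same for the moment, N m; "opening": finger opening in m; "grip_force": force on a finger pad.
Only numpy, scipy, OpenCV 4.12 (cv2) and the standard library are available. Lean on these libraries where they do the work, as an engineer would, in place of code of your own. Each camera call takes 0.05 s, during which the arm holds its last target. There are 200 camera calls.

## Working session

There is one attempt and no reset: what is moved stays moved. The work goes in short steps, Python scripts to look and compute and a tool call to move; the robot and the scene stay as the last step left them, time stands still between calls to the robot, and variables do not carry over. Pictures are saved under pics/ and viewed, at most 12 in all, crops included, and the job is handed in when it is done.

Besides the shell and the picture viewer there is one more tool, called after "Request:" by a JSON object that holds its "op" and its "data", one argument or row to a line. arm_command: Moves the arm, as the interface text tells. Its arguments: {"type":"object","properties":{"series":{"type":"array","items":{"type":"array","items":{"type":"array","items":{"type":"number"}}}}},"required":["series"]}

```bash
ls; mkdir -p pics
python3 - <<'E'
from bench import telemetry, cams, order, robot
import cv2,numpy as np
s=telemetry.get_state()
print({k:np.round(v,3).tolist() for k,v in s.items()}, robot.nose_length)
for n in("top","side"):
    im=cams.grab_frame(n); cv2.imwrite(f"pics/{n}0.png",im[:,:,::-1])
    c=cams.calibration(n); print(n,c)
E
```

```text
pics
{'t': 0.0, 'qpos': [-1.28, 0.378, 0.08, 1.274, 0.0, 1.461], 'joint_vel': [0.001, 0.001, 0.001, 0.0, -0.002, -0.001], 'joint_efforts': [0.001, -46.361, 26.988, 0.021, 0.0, -0.0], 'ee_pos': [0.224, -0.529, 0.249], 'tool_rot': [[0.921, 0.39, -0.001], [0.39, -0.921, 0.002], [0.0, -0.002, -1.0]], 'force': [1.136, 0.071, 0.28], 'torque': [-0.032, 0.053, -0.002], 'grip_force': 0.0, 'opening': 0.086} 0.019
top {'fovy': 47.859988650584796, 'cx': 320.5310259015232, 'cy': 202.7743937667904, 'k1': -0.022356456924559554, 'T': array([[ 0.02903164,  0.98435683, -0.17377799,  0.40604497],
       [-0.99912385,  0.0338194 ,  0.02465303, -0.10023283],
       [ 0.03014445,  0.17291001,  0.98447623,  1.19006611],
       [ 0.        ,  0.        ,  0.        ,  1.        ]])}
side {'fovy': 42.886321619608175, 'cx': 321.3371246954429, 'cy': 196.24723750307768, 'k1': 0.043154382698718276, 'T': array([[-0.9945492 ,  0.06011928, -0.08519132,  0.49930052],
       [-0.10381257, -0.49462241,  0.86288564,  0.70775791],
       [ 0.00973853,  0.86702615,  0.49816746,  0.56185597],
       [ 0.        ,  0.        ,  0.        ,  1.        ]])}
```

View pics/top0.png

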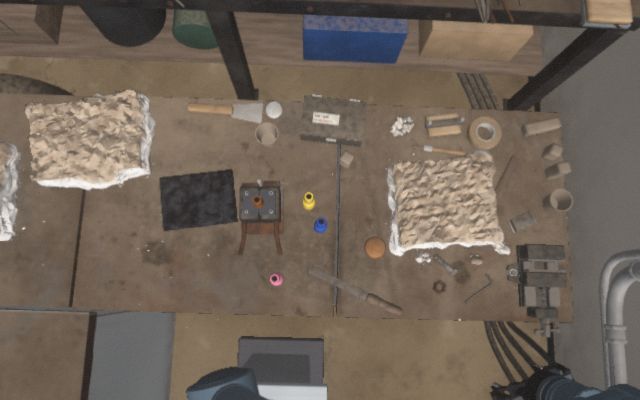

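View pics/side0.png

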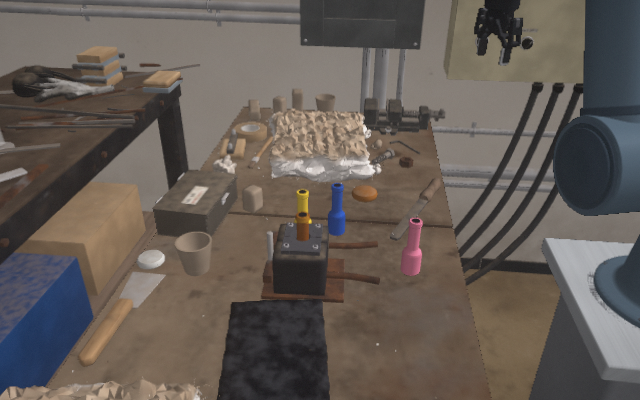

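The amber neck stands in the mould at top (258,201) / side (303,228). The look-alikes are yellow (309,201), blue (320,226) and pink (276,280) in the top view, and they stand outside the mould. I'll confirm with one enlarged crop.

```bash
cat > h.py <<'E'
from bench import telemetry, cams, order, robot
import cv2,numpy as np
def par(n):
    c=cams.calibration(n); f=200/np.tan(np.radians(c["fovy"])/2)
    return np.array([[f,0,c["cx"]],[0,f,c["cy"]],[0,0,1]]),np.array([c["k1"],0,0,0,0.]),np.array(c["T"])
F=np.diag([1,-1,-1.])
def proj(n,P):
    K,d,T=par(n); R=F@T[:3,:3].T
    return cv2.projectPoints(np.atleast_2d(np.float64(P)),cv2.Rodrigues(R)[0],-R@T[:3,3],K,d)[0][:,0]
def unproj(n,uv,z):
    K,d,T=par(n); q=cv2.undistortPoints(np.float64([[uv]]),K,d)[0,0]
    r=T[:3,:3]@F@[q[0],q[1],1]; return T[:3,3]+r*(z-T[2,3])/r[2]
def crop(n,im,x,y,w,h,s,name):
    cv2.imwrite(f"pics/{name}.png",cv2.resize(im[y:y+h,x:x+w,::-1],None,fx=s,fy=s,interpolation=cv2.INTER_CUBIC))
E
python3 - <<'E'
from h import *
a=cams.grab_frame("top");b=cams.grab_frame("side")
A=cv2.resize(a[175:260,225:290],None,fx=6,fy=6,interpolation=cv2.INTER_CUBIC)
B=cv2.resize(b[205:305,255:385],None,fx=3,fy=3,interpolation=cv2.INTER_CUBIC)
C=np.zeros((510,780,3),np.uint8);C[:510,:390]=A;C[:300,390:]=B
cv2.imwrite("pics/c1.png",C[:,:,::-1])
for u in[(258,201)]:print(unproj("top",u,.132))
for l in("bottle","mould","half_grip"):
  for n in("top","side"):
    for o in cams.outline_of(n,l)[:5]:print(l,n,round(o["conf"],2),o["rect"])
E
```

```text
[0.59198726 0.02202985 0.132     ]
bottle top 0.67 [304.4, 191.3, 9.2, 18.4]
bottle top 0.54 [251.7, 193.4, 12.4, 13.7]
bottle top 0.54 [311.2, 216.6, 15.7, 20.6]
bottle side 0.95 [329.6, 182.7, 17.4, 52.0]
bottle side 0.64 [401.6, 216.3, 18.7, 59.7]
bottle side 0.58 [295.8, 186.6, 12.2, 24.5]
bottle side 0.57 [296.9, 214.5, 10.9, 23.4]
mould top 0.76 [238.9, 182.1, 45.5, 76.3]
mould side 0.78 [259.8, 223.4, 118.3, 79.4]
half_grip top 0.89 [236.4, 184.2, 24.2, 69.3]
half_grip side 0.75 [260.7, 237.9, 121.1, 59.0]
```

View pics/c1.png

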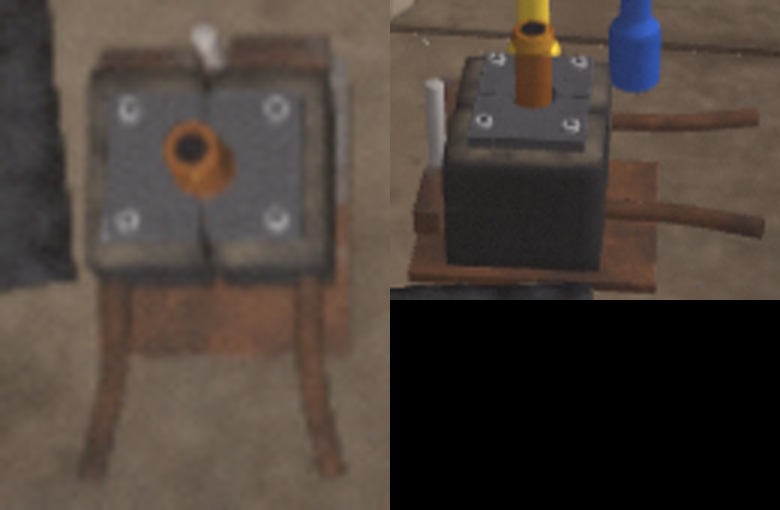

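The crop confirms it: the amber bottle's lip is at about (256.2,199.3) in the top view, standing in the mould. Next I'll fit the mould pose from the visible features.

```bash
cat > fit.py <<'E'
from h import *
from scipy.optimize import least_squares
t=lambda x,y:(225+(x+.5)/6-.5,175+(y+.5)/6-.5)
s=lambda x,y:(255+(x-390+.5)/3-.5,205+(y+.5)/3-.5)
M=[]  # (cam,uv,mould pt, left?)
for uv,p,l in [((207,35),(86,0,95),0),((105,92),(63,41,90),1),((300,95),(63,-41,90),0),((300,240),(0,-41,90),0),((105,240),(0,41,90),1),((90,477),(-96,50,46),1),((333,474),(-96,-50,46),0)]: M.append(("top",t(*uv),p,l))
for uv,p,l in [((435,82),(86,0,95),0),((470,137),(63,41,90),1),((585,146),(0,41,90),1),((764,226),(-96,50,46),1),((758,117),(-96,-50,46),0)]: M.append(("side",s(*uv),p,l))
def W(q,p,l):
    p=np.array(p)/1e3
    if l:
        c,k=np.cos(-q[3]),np.sin(-q[3]); d=p[:2]-[.086,0]; p[:2]=[.086+c*d[0]-k*d[1],k*d[0]+c*d[1]]
    c,k=np.cos(q[2]),np.sin(q[2]); return np.array([q[0]+c*p[0]-k*p[1],q[1]+k*p[0]+c*p[1],p[2]])
res=lambda q:np.concatenate([proj(n,W(q,p,l))[0]-uv for n,uv,p,l in M])
if __name__=="__main__":
    r=least_squares(res,[.57,.02,0,0],loss="soft_l1"); print(r.x.round(4)); print(res(r.x).reshape(-1,2).round(1).tolist())
    print("grip",W(r.x,(-75,45.5,46),1),"pin",W(r.x,(86,0,95),0))
    print("lip",unproj("top",t(190,148),.132),unproj("side",s(532,30),.132),"31.5:",W(r.x,(31.5,0,0),0))
    o=cams
    for n,uv in(("yellow",(309,197)),("blue",(320,224)),("pink",(276,278))):print(n,unproj("top",uv,.1))
E
python3 fit.py
```

```text
[0.5656 0.0235 0.0466 0.0052]
[[-0.4, -0.4], [0.1, -0.3], [0.8, -1.1], [0.8, -0.2], [-0.4, 0.1], [0.4, 1.0], [0.1, 1.0], [-0.5, 0.5], [-1.4, 0.0], [0.4, -1.2], [0.8, 1.0], [0.5, 0.3]]
grip [0.48872298 0.06633225 0.046     ] pin [0.65146806 0.02753419 0.095     ]
lip [0.59606835 0.02640207 0.132     ] [0.59727837 0.0254879  0.132     ] 31.5: [0.59702719 0.02499627 0.        ]
yellow [ 0.61190592 -0.09874283  0.1       ]
blue [ 0.54592741 -0.12776143  0.1       ]
pink [ 0.41298099 -0.02676326  0.1       ]
```

```bash
cat > mv.py <<'E'
from h import *
from scipy.spatial.transform import Rotation as R
def Rd(psi): c,s=np.cos(psi),np.sin(psi); return np.array([[c,s,0],[s,-c,0],[0,0,-1.]])
def plan(p0,R0,poses):
    "rows (shift/150mm, turn/180deg) from p0,R0 to poses (x,y,z,psi)"
    for q in poses:
        d=R0.T@(np.array(q[:3])-p0)/.15; w=R.from_matrix(R0.T@Rd(q[3])).as_rotvec()/np.pi
        print(np.round(d,3).tolist(),np.round(w,3).tolist())
def here(): s=telemetry.get_state(); return np.array(s["ee_pos"]),np.array(s["tool_rot"])
E
python3 - <<'E'
from mv import *
p,r=here(); a=np.array([*p,np.arctan2(r[1,0],r[0,0])]); b=np.array([.489,.0663,.2,2.986])
for k in range(5):
    q=a+(b-a)*k/5; plan(q[:3],Rd(q[3]),[a+(b-a)*(k+1)/5])
E
```

```text
[0.635, -0.594, 0.067] [0.0, 0.0, -0.165]
[0.845, -0.202, 0.067] [0.0, 0.0, -0.165]
[0.835, 0.242, 0.067] [0.0, 0.0, -0.165]
[0.606, 0.623, 0.067] [0.0, 0.0, -0.165]
[0.219, 0.841, 0.067] [0.0, 0.0, -0.165]
```

Request:
{"op": "arm_command", "data": {
  "series": [
    [[0.635,-0.594,0.067,0,0,-0.165,0.1],[0.635,-0.594,0.067,0,0,-0.165,0.1],[0.635,-0.594,0.067,0,0,-0.165,0.1],[0.635,-0.594,0.067,0,0,-0.165,0.1],[0.635,-0.594,0.067,0,0,-0.165,0.1]]
  ]
}}

```text
t: 0.92
ee_pos: [0.2779, -0.4075, 0.2402]
tool_rot: [[0.602, 0.799, -0.0], [0.799, -0.602, 0.001], [0.001, -0.001, -1.0]]
force: [0.1, -0.8, 1.1]
opening: 0.047
grip_force: 0.0
```

Request:
{"op": "arm_command", "data": {
  "series": [
    [[0.845,-0.202,0.067,0,0,-0.165,0.1],[0.845,-0.202,0.067,0,0,-0.165,0.1],[0.845,-0.202,0.067,0,0,-0.165,0.1],[0.845,-0.202,0.067,0,0,-0.165,0.1],[0.845,-0.202,0.067,0,0,-0.165,0.1]]
  ]
}}

```text
t: 1.33
ee_pos: [0.3307, -0.2902, 0.2304]
tool_rot: [[0.13, 0.992, 0.0], [0.992, -0.13, -0.001], [-0.0, 0.0, -1.0]]
force: [-0.7, -0.9, 0.2]
opening: 0.0469
grip_force: 0.0
```

Request:
{"op": "arm_command", "data": {
  "series": [
    [[0.835,0.242,0.067,0,0,-0.165,0.1],[0.835,0.242,0.067,0,0,-0.165,0.1],[0.835,0.242,0.067,0,0,-0.165,0.1],[0.835,0.242,0.067,0,0,-0.165,0.1],[0.835,0.242,0.067,0,0,-0.165,0.1]]
  ]
}}

```text
t: 1.75
ee_pos: [0.3838, -0.1717, 0.2204]
tool_rot: [[-0.377, 0.926, 0.001], [0.926, 0.377, -0.001], [-0.001, 0.0, -1.0]]
force: [0.3, -0.6, -0.6]
opening: 0.047
grip_force: 0.0
```

Request:
{"op": "arm_command", "data": {
  "series": [
    [[0.606,0.623,0.067,0,0,-0.165,0.1],[0.606,0.623,0.067,0,0,-0.165,0.1],[0.606,0.623,0.067,0,0,-0.165,0.1],[0.606,0.623,0.067,0,0,-0.165,0.1],[0.606,0.623,0.067,0,0,-0.165,0.1]]
  ]
}}

```text
t: 2.17
ee_pos: [0.4367, -0.0529, 0.2102]
tool_rot: [[-0.785, 0.62, 0.001], [0.62, 0.785, -0.001], [-0.002, -0.0, -1.0]]
force: [0.1, -1.2, 0.0]
opening: 0.0471
grip_force: 0.0
```

Request:
{"op": "arm_command", "data": {
  "series": [
    [[0.219,0.841,0.067,0,0,-0.165,0.1],[0.219,0.841,0.067,0,0,-0.165,0.1],[0.219,0.841,0.067,0,0,-0.165,0.1],[0.219,0.841,0.067,0,0,-0.165,0.1],[0.219,0.841,0.067,0,0,-0.165,0.1],[0.219,0.841,0.067,0,0,-0.165,0.1],[0.219,0.841,0.067,0,0,-0.165,0.1]]
  ]
}}

```text
t: 2.75
ee_pos: [0.4876, 0.0645, 0.2001]
tool_rot: [[-0.988, 0.157, -0.0], [0.157, 0.988, -0.001], [-0.0, -0.001, -1.0]]
force: [-0.6, -0.4, 0.2]
opening: 0.047
grip_force: 0.0
```

Request:
{"op": "arm_command", "data": {
  "series": [
    [[0,0.012,0.4,0,0,0,0.1],[0,0.012,0.67,0,0,0,0.1],[0,0.012,0.67,0,0,0,0.1]]
  ]
}}

```text
t: 3.0
ee_pos: [0.4849, 0.0665, 0.0959]
tool_rot: [[-0.988, 0.156, -0.005], [0.156, 0.988, -0.001], [0.005, -0.001, -1.0]]
force: [-0.9, 0.1, -0.4]
opening: 0.0468
grip_force: 0.0
```

Run:
```python
from mv import *
a=cams.grab_frame("top");b=cams.grab_frame("side");print(here()[0])
A=cv2.resize(a[175:275,215:315],None,fx=4,fy=4,interpolation=cv2.INTER_CUBIC)
B=cv2.resize(b[185:305,255:425],None,fx=2.35,fy=2.35,interpolation=cv2.INTER_CUBIC)[:,:400]
C=np.zeros((400,800,3),np.uint8);C[:,:400]=A;C[:B.shape[0],400:]=B
cv2.imwrite("pics/c2.png",C[:,:,::-1])
```

```text
[0.48401805 0.06668571 0.09641904]
```

View pics/c2.png

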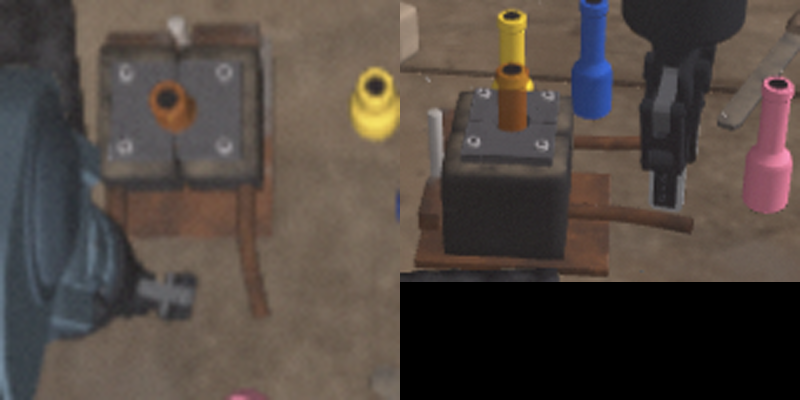

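The top crop shows the gripper over the left handle (gripper at about (170,295) in the crop). In the side crop the fingertips at (668,205) straddle the handle's outer part, and the pink bottle is clear. I'll descend and grip.

Request:
{"op": "arm_command", "data": {
  "series": [
    [[-0.02,0,0.17,0,0,0,0.1],[-0.02,0,0.335,0,0,0,0.1],[-0.02,0,0.335,0,0,0,0.1],[-0.02,0,0.335,0,0,0,-1],[-0.02,0,0.335,0,0,0,-1],[-0.02,0,0.335,0,0,0,-1],[-0.02,0,0.335,0,0,0,-1],[-0.02,0,0.335,0,0,0,-1]]
  ]
}}

```text
t: 3.77
ee_pos: [0.4925, 0.0679, 0.0516]
tool_rot: [[-0.989, 0.15, 0.004], [0.15, 0.989, -0.001], [-0.004, -0.0, -1.0]]
force: [-0.9, -1.3, 5.3]
opening: 0.0092
grip_force: 58.6
```

Run:
```python
from mv import *
s=telemetry.get_state();p,r=here();print(p,s["opening"],s["grip_force"],s["force"])
psi=np.arctan2(r[1,0],r[0,0]);pin=np.array([.6515,.0275]);d=p[:2]-pin;print(np.hypot(*d),psi)
def at(th):
    c,k=np.cos(-th),np.sin(-th);return [*(pin+[c*d[0]-k*d[1],k*d[0]+c*d[1]]),p[2],psi-th]
A=np.radians([0,26,52,76])
for i,(n,a) in enumerate(((26,A[0]),(26,A[1]),(24,A[2]))):
    q=at(a);print(i);plan(np.array(q[:3]),Rd(q[3]),[at(a+np.radians(n*f/7)) for f in range(1,8)])
```

```text
[0.49246755 0.06792041 0.05157049] 0.00917963760948137 58.56422462444243 [-0.92329767 -1.27467608  5.33070894]
0.1640887837732496 2.9914337080437226
0
[-0.009, 0.07, 0.0] [0.0, 0.0, 0.021]
[-0.023, 0.14, 0.0] [0.0, 0.0, 0.041]
[-0.041, 0.208, 0.0] [0.0, 0.0, 0.062]
[-0.064, 0.276, 0.0] [0.0, 0.0, 0.083]
[-0.091, 0.341, 0.0] [0.0, 0.0, 0.103]
[-0.122, 0.405, 0.0] [0.0, 0.0, 0.124]
[-0.157, 0.466, 0.0] [0.0, 0.0, 0.144]
1
[-0.009, 0.07, 0.0] [0.0, 0.0, 0.021]
[-0.023, 0.14, 0.0] [0.0, 0.0, 0.041]
[-0.041, 0.208, 0.0] [0.0, 0.0, 0.062]
[-0.064, 0.276, 0.0] [0.0, 0.0, 0.083]
[-0.091, 0.341, 0.0] [0.0, 0.0, 0.103]
[-0.122, 0.405, 0.0] [0.0, 0.0, 0.124]
[-0.157, 0.466, 0.0] [0.0, 0.0, 0.144]
2
[-0.008, 0.065, 0.0] [0.0, 0.0, 0.019]
[-0.021, 0.129, 0.0] [0.0, 0.0, 0.038]
[-0.037, 0.193, 0.0] [0.0, 0.0, 0.057]
[-0.057, 0.255, 0.0] [0.0, 0.0, 0.076]
[-0.08, 0.316, 0.0] [0.0, 0.0, 0.095]
[-0.107, 0.376, 0.0] [0.0, 0.0, 0.114]
[-0.138, 0.433, 0.0] [0.0, 0.0, 0.133]
```

Request:
{"op": "arm_command", "data": {
  "series": [
    [[-0.009,0.07,0,0,0,0.021,-1],[-0.023,0.14,0,0,0,0.041,-1],[-0.041,0.208,0,0,0,0.062,-1],[-0.064,0.276,0,0,0,0.083,-1],[-0.091,0.341,0,0,0,0.103,-1],[-0.122,0.405,0,0,0,0.124,-1],[-0.157,0.466,0,0,0,0.144,-1]]
  ]
}}

```text
t: 4.35
ee_pos: [0.5264, 0.1338, 0.0516]
tool_rot: [[-0.822, 0.569, 0.004], [0.569, 0.822, -0.002], [-0.005, 0.001, -1.0]]
force: [-0.2, -3.8, 4.5]
opening: 0.0086
grip_force: 59.4
```

Run:
```python
from mv import *
a=cams.grab_frame("top");b=cams.grab_frame("side");print(here()[0])
A=cv2.resize(a[175:275,215:315],None,fx=4,fy=4,interpolation=cv2.INTER_CUBIC)
B=cv2.resize(b[185:305,255:425],None,fx=2.35,fy=2.35,interpolation=cv2.INTER_CUBIC)[:,:400]
C=np.zeros((400,800,3),np.uint8);C[:,:400]=A;C[:B.shape[0],400:]=B
cv2.imwrite("pics/c3.png",C[:,:,::-1])
```

```text
[0.52697904 0.13439148 0.05154662]
```

View pics/c3.png

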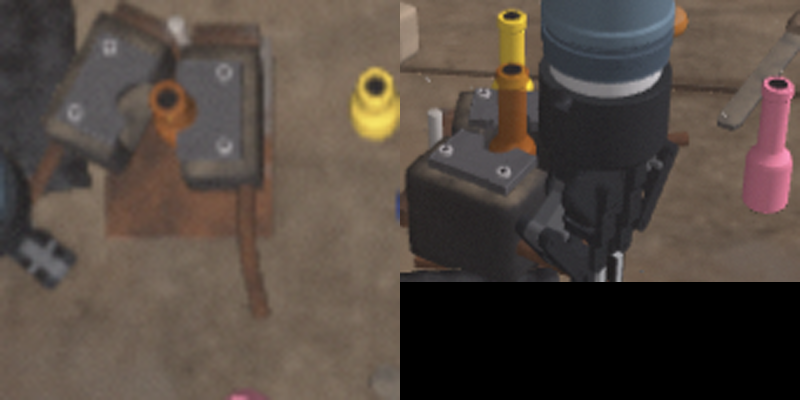

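The half has swung open about 25° with the handle held, and the amber bottle still stands at crop (168,100). I'll carry on with the swing.

Request:
{"op": "arm_command", "data": {
  "series": [
    [[-0.009,0.07,0,0,0,0.021,-1],[-0.023,0.14,0,0,0,0.041,-1],[-0.041,0.208,0,0,0,0.062,-1],[-0.064,0.276,0,0,0,0.083,-1],[-0.091,0.341,0,0,0,0.103,-1],[-0.122,0.405,0,0,0,0.124,-1],[-0.157,0.466,0,0,0,0.144,-1]]
  ]
}}

```text
t: 5.03
ee_pos: [0.585, 0.1773, 0.0516]
tool_rot: [[-0.491, 0.871, 0.004], [0.871, 0.491, -0.002], [-0.004, 0.002, -1.0]]
force: [-0.3, -5.1, 7.4]
opening: 0.0085
grip_force: 59.8
```

Request:
{"op": "arm_command", "data": {
  "series": [
    [[-0.008,0.065,0,0,0,0.019,-1],[-0.021,0.129,0,0,0,0.038,-1],[-0.037,0.193,0,0,0,0.057,-1],[-0.057,0.255,0,0,0,0.076,-1],[-0.08,0.316,0,0,0,0.095,-1],[-0.107,0.376,0,0,0,0.114,-1],[-0.138,0.433,0,0,0,0.133,-1],[-0.138,0.433,0,0,0,0.133,-1]]
  ]
}}

```text
t: 5.7
ee_pos: [0.6523, 0.1909, 0.0516]
tool_rot: [[-0.096, 0.995, 0.004], [0.995, 0.096, -0.002], [-0.002, 0.003, -1.0]]
force: [-2.4, -3.2, 8.5]
opening: 0.0087
grip_force: 60.7
```

Run:
```python
from mv import *
a=cams.grab_frame("top");b=cams.grab_frame("side");p,r=here();print(p,np.arctan2(r[1,0],r[0,0]),telemetry.get_state()["qpos"])
A=cv2.resize(a[175:275,195:295],None,fx=4,fy=4,interpolation=cv2.INTER_CUBIC)
B=cv2.resize(b[185:305,195:365],None,fx=2.35,fy=2.35,interpolation=cv2.INTER_CUBIC)[:,:400]
C=np.zeros((400,800,3),np.uint8);C[:,:400]=A;C[:B.shape[0],400:]=B
cv2.imwrite("pics/c4.png",C[:,:,::-1])
```

```text
[0.65117965 0.19089241 0.05160255] 1.669150938759608 [ 0.19282931  0.69519214  0.08374607  0.95722768 -0.00252111  1.66526563]
```

View pics/c4.png

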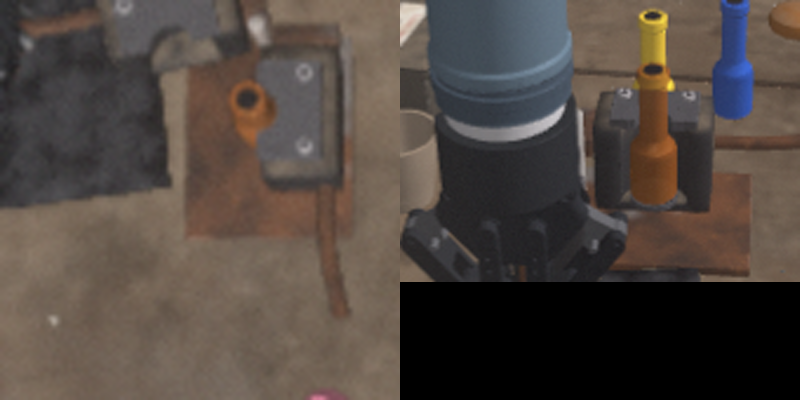

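The half is open by about 75–80° and the amber bottle still stands upright on its plate (crop (248,98) top, (655,135) side). Next I'll release the handle, rise, and go above the neck.

Request:
{"op": "arm_command", "data": {
  "series": [
    [[0,0,0,0,0,0,0.1],[0,0,0,0,0,0,0.1],[0,0,0,0,0,0,0.1],[0,0,0,0,0,0,0.1],[0,0,-0.25,0,0,0,0.1],[0,0,-0.5,0,0,0,0.1],[0,0,-0.75,0,0,0,0.1],[0,0,-0.96,0,0,0,0.1]]
  ]
}}

```text
t: 6.47
ee_pos: [0.65, 0.1926, 0.1959]
tool_rot: [[-0.1, 0.995, 0.001], [0.995, 0.1, 0.0], [0.0, 0.001, -1.0]]
force: [1.3, 0.6, -0.1]
opening: 0.0469
grip_force: 0.0
```

Request:
{"op": "arm_command", "data": {
  "series": [
    [[0,0,0,0,0,-0.25,0.2],[0,0,0,0,0,-0.25,0.2],[0,0,0,0,0,-0.25,0.2],[0,0,0,0,0,-0.25,0.2],[0,0,0,0,0,-0.25,0.2],[0,0,0,0,0,-0.25,0.2],[0,0,0,0,0,-0.25,0.2]]
  ]
}}

```text
t: 7.05
ee_pos: [0.6497, 0.1926, 0.193]
tool_rot: [[-0.777, 0.629, -0.001], [0.629, 0.777, -0.0], [0.0, -0.0, -1.0]]
force: [-0.3, -0.2, -0.1]
opening: 0.051
grip_force: 0.0
```

Request:
{"op": "arm_command", "data": {
  "series": [
    [[0,0,0,0,0,-0.234,0.2],[0,0,0,0,0,-0.234,0.2],[0,0,0,0,0,-0.234,0.2],[0,0,0,0,0,-0.234,0.2],[0,0,0,0,0,-0.234,0.2],[0,0,0,0,0,-0.234,0.2],[0,0,0,0,0,-0.234,0.2]]
  ]
}}

```text
t: 7.63
ee_pos: [0.6497, 0.1926, 0.193]
tool_rot: [[-0.999, -0.051, -0.001], [-0.051, 0.999, -0.0], [0.001, -0.0, -1.0]]
force: [0.7, -0.5, 0.3]
opening: 0.0512
grip_force: 0.0
```

Run:
```python
from mv import *
p,r=here();print(p,np.arctan2(r[1,0],r[0,0]))
plan(p,r,[[.597,.0265,p[2],3.189]])
```

```text
[0.6497268  0.19255337 0.19301683] -3.0903127818057214
[0.408, -1.088, 0.0] [-0.0, -0.0, 0.001]
```

Request:
{"op": "arm_command", "data": {
  "series": [
    [[0.1,-0.27,0,0,0,0,0.2],[0.2,-0.54,0,0,0,0,0.2],[0.3,-0.8,0,0,0,0,0.2],[0.36,-0.95,0,0,0,0,0.2],[0.36,-0.95,0,0,0,0,0.2]]
  ]
}}

```text
t: 8.05
ee_pos: [0.6012, 0.0427, 0.1934]
tool_rot: [[-0.999, -0.041, -0.001], [-0.041, 0.999, -0.002], [0.002, -0.002, -1.0]]
force: [-0.1, -0.1, -0.1]
opening: 0.0516
grip_force: 0.0
```

Request:
{"op": "arm_command", "data": {
  "series": [
    [[0.048,-0.138,0,0,0,0,0.2],[0.048,-0.138,0,0,0,0,0.2],[0.048,-0.138,0,0,0,0,0.2],[0.048,-0.138,0,0,0,0,0.2]]
  ]
}}

```text
t: 8.38
ee_pos: [0.5971, 0.0271, 0.1933]
tool_rot: [[-0.999, -0.048, 0.0], [-0.048, 0.999, 0.001], [-0.0, 0.001, -1.0]]
force: [0.5, -0.8, -0.2]
opening: 0.0513
grip_force: 0.0
```

Run:
```python
from mv import *
a=cams.grab_frame("top");b=cams.grab_frame("side");p,r=here();print(p,np.arctan2(r[1,0],r[0,0]))
A=cv2.resize(a[175:275,195:295],None,fx=4,fy=4,interpolation=cv2.INTER_CUBIC)
B=cv2.resize(b[185:305,215:385],None,fx=2.35,fy=2.35,interpolation=cv2.INTER_CUBIC)[:,:400]
C=np.zeros((400,800,3),np.uint8);C[:,:400]=A;C[:B.shape[0],400:]=B
cv2.imwrite("pics/c5.png",C[:,:,::-1])
```

```text
[0.59715496 0.02740998 0.19322077] -3.0921089054589697
```

View pics/c5.png

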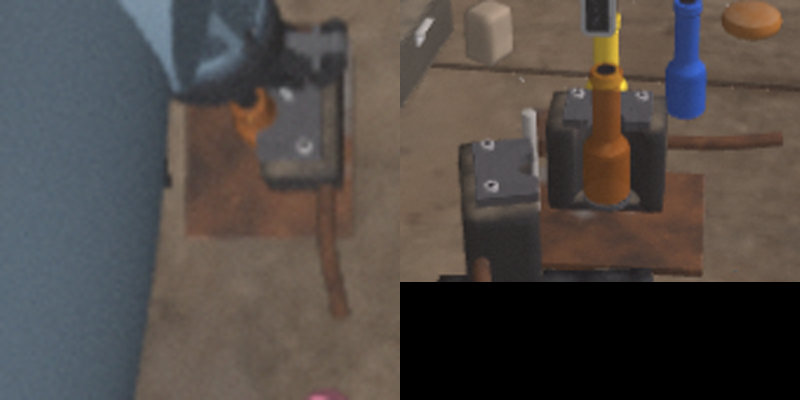

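The fingers are centred above the neck (side crop finger (600,15), lip (606,72)). The half stays open at crop (500,200). I'll descend and close.

Request:
{"op": "arm_command", "data": {
  "series": [
    [[0,0,0.2,0,0,0,0.2],[0,0,0.4,0,0,0,0.2],[0,0,0.52,0,0,0,0.2],[0,0,0.53,0,0,0,0],[0,0,0.53,0,0,0,-0.2],[0,0,0.53,0,0,0,-0.35],[0,0,0.53,0,0,0,-0.4],[0,0,0.53,0,0,0,-0.4]]
  ]
}}

```text
t: 9.15
ee_pos: [0.5983, 0.0264, 0.1156]
tool_rot: [[-0.999, -0.049, 0.003], [-0.049, 0.999, -0.0], [-0.003, -0.0, -1.0]]
force: [-0.4, -0.2, 0.3]
opening: 0.0257
grip_force: 0.0
```

Request:
{"op": "arm_command", "data": {
  "series": [
    [[0,0,0,0,0,0,-0.45],[0,0,0,0,0,0,-0.5],[0,0,0,0,0,0,-0.55],[0,0,0,0,0,0,-0.7],[0,0,0,0,0,0,-1],[0,0,0,0,0,0,-1],[0,0,0,0,0,0,-1]]
  ]
}}

```text
t: 9.73
ee_pos: [0.598, 0.0263, 0.1152]
tool_rot: [[-0.999, -0.049, 0.003], [-0.049, 0.999, -0.0], [-0.003, -0.0, -1.0]]
force: [-0.3, 0.6, 4.9]
opening: 0.0205
grip_force: 58.2
```

Run:
```python
from mv import *
b=cams.grab_frame("side");s=telemetry.get_state();print(here(),s["opening"],s["grip_force"],s["force"])
crop("side",b,235,175,150,130,4,"c6")
```

```text
(array([0.59803431, 0.02627706, 0.11529255]), array([[-9.98806457e-01, -4.87469683e-02,  3.06492474e-03],
       [-4.87475847e-02,  9.98811122e-01, -1.26715598e-04],
       [-3.05510392e-03, -2.75972036e-04, -9.99995295e-01]])) 0.020280957514612397 58.245488251559436 [-0.0088739   0.73149846  5.71484737]
```

View pics/c6.png

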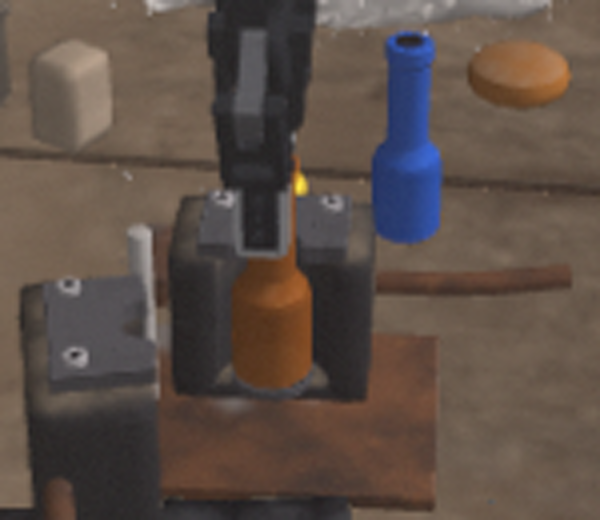

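The neck is gripped (opening 20.3 mm, which matches its 20 mm diameter; grip 58 N) and the bottle is upright. I'll lift it 1 mm and draw it 39 mm along the mould's +y.

Request:
{"op": "arm_command", "data": {
  "series": [
    [[0,0,-0.007,0,0,0,-1],[0,0.015,-0.01,0,0,0,-1],[0,0.04,-0.01,0,0,0,-1],[0,0.07,-0.01,0,0,0,-1],[0,0.1,-0.01,0,0,0,-1],[0,0.13,-0.01,0,0,0,-1],[0,0.16,-0.01,0,0,0,-1]]
  ]
}}

```text
t: 10.37
ee_pos: [0.5954, 0.051, 0.1151]
tool_rot: [[-0.999, -0.049, -0.0], [-0.049, 0.999, -0.0], [0.0, -0.0, -1.0]]
force: [-0.3, -0.9, 0.3]
opening: 0.0205
grip_force: 58.8
```

Request:
{"op": "arm_command", "data": {
  "series": [
    [[0,0.03,0,0,0,0,-1],[0,0.06,0,0,0,0,-1],[0,0.09,0,0,0,0,-1],[0,0.105,0,0,0,0,-1],[0,0.105,0,0,0,0,-1]]
  ]
}}

```text
t: 10.78
ee_pos: [0.5946, 0.0669, 0.115]
tool_rot: [[-0.999, -0.05, -0.001], [-0.05, 0.999, 0.0], [0.001, 0.0, -1.0]]
force: [-0.6, -0.2, -1.1]
opening: 0.0208
grip_force: 58.7
```

Run:
```python
from mv import *
b=cams.grab_frame("side");s=telemetry.get_state();print(here()[0],s["opening"],s["grip_force"],s["force"])
crop("side",b,235,175,150,130,4,"c7")
```

```text
[0.59462981 0.06644357 0.11501601] 0.020483793111317972 58.71475614141673 [-0.45651856 -1.39853    -1.42305877]
```

View pics/c7.png

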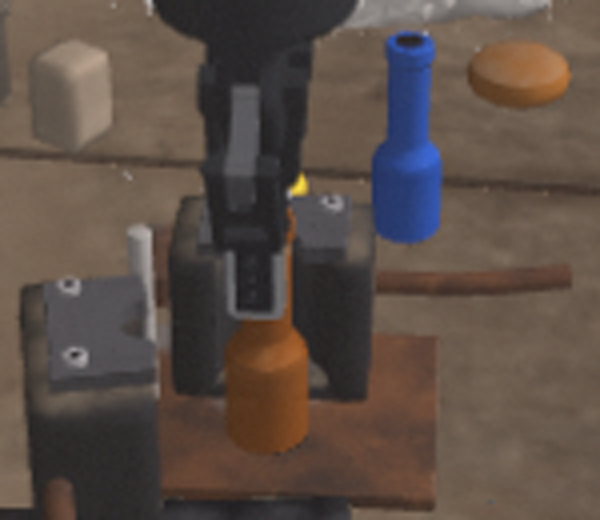

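The bottle is clear of the fixed half, hanging upright in the fingers (body at crop (267,395)). I'll lift it.

Request:
{"op": "arm_command", "data": {
  "series": [
    [[0,0,-0.05,0,0,0,-1],[0,0,-0.13,0,0,0,-1],[0,0,-0.22,0,0,0,-1],[0,0,-0.31,0,0,0,-1],[0,0,-0.4,0,0,0,-1],[0,0,-0.48,0,0,0,-1],[0,0,-0.53,0,0,0,-1],[0,0,-0.55,0,0,0,-1]]
  ]
}}

```text
t: 11.5
ee_pos: [0.5958, 0.0658, 0.1997]
tool_rot: [[-0.999, -0.049, 0.003], [-0.049, 0.999, -0.0], [-0.003, -0.0, -1.0]]
force: [0.7, -0.7, -1.5]
opening: 0.0205
grip_force: 58.7
```

Request:
{"op": "arm_command", "data": {
  "series": [
    [[0,0,-0.05,0,0,0,-1],[0,0,-0.13,0,0,0,-1],[0,0,-0.22,0,0,0,-1],[0,0,-0.31,0,0,0,-1],[0,0,-0.4,0,0,0,-1],[0,0,-0.47,0,0,0,-1],[0,0,-0.51,0,0,0,-1],[0,0,-0.53,0,0,0,-1]]
  ]
}}

```text
t: 12.17
ee_pos: [0.5951, 0.066, 0.278]
tool_rot: [[-0.999, -0.049, 0.001], [-0.049, 0.999, -0.0], [-0.001, -0.0, -1.0]]
force: [0.9, 0.2, -2.1]
opening: 0.0204
grip_force: 58.7
```

Request:
{"op": "arm_command", "data": {
  "series": [
    [[0,0,0,0,0,0,-1],[0,0,0,0,0,0,-1],[0,0,0,0,0,0,-1],[0,0,0,0,0,0,-1],[0,0,0,0,0,0,-1],[0,0,0,0,0,0,-1],[0,0,0,0,0,0,-1],[0,0,0,0,0,0,-1]]
  ]
}}

```text
t: 12.83
ee_pos: [0.5948, 0.0661, 0.2772]
tool_rot: [[-0.999, -0.049, -0.0], [-0.049, 0.999, -0.0], [0.0, -0.0, -1.0]]
force: [0.3, -0.5, -1.1]
opening: 0.0205
grip_force: 58.7
```

Run:
```python
from mv import *
b=cams.grab_frame("side");s=telemetry.get_state();print(here()[0],s["opening"],s["grip_force"],s["force"],s["joint_vel"])
crop("side",b,215,105,180,200,3,"c8")
```

```text
[0.59490443 0.06606283 0.27725586] 0.02062262251595666 58.71730308048427 [-0.04850127  0.48144303 -1.03932044] [ 0.00053265 -0.00058222 -0.00036355  0.00150638 -0.00032198 -0.00164041]
```

View pics/c8.png

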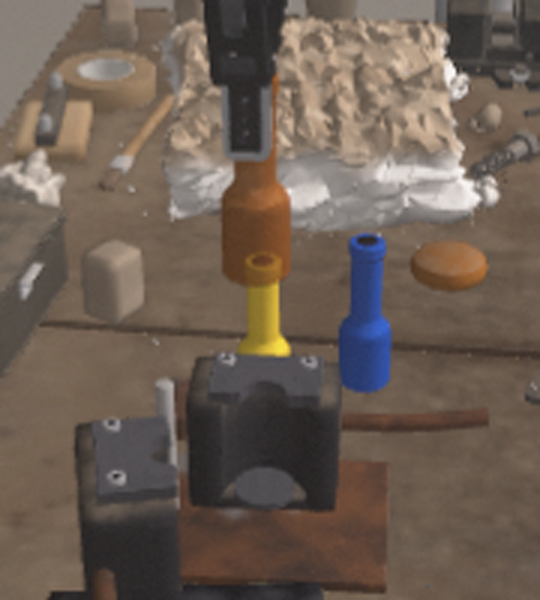

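Run:
```python
from mv import *
print(proj("side",[[.5935,.0655,.19],[.5935,.0655,.228],[.5935,.0655,.294],[.612,-.099,.104],[.612,-.099,.0]]))
b=cams.grab_frame("side");t=cams.grab_frame("top")
for n in("side","top"):
  for o in cams.outline_of(n,"bottle"):print(n,round(o["conf"],2),np.round(o["rect"]))
crop("side",b,270,150,60,85,7,"c9")
```

```text
[[300.46700077 195.61396339]
 [300.18137001 172.56528369]
 [299.63793148 129.50870177]
 [303.45465186 191.42501958]
 [303.86633448 238.27809839]]
side 0.77 [293. 199.  19.  23.]
side 0.74 [329. 182.  18.  54.]
side 0.61 [290. 133.  22.  65.]
side 0.6 [405. 215.  17.  64.]
top 0.63 [305. 192.  10.  13.]
top 0.62 [272. 269.  10.  15.]
top 0.61 [224. 187.  22.  17.]
```

View pics/c9.png

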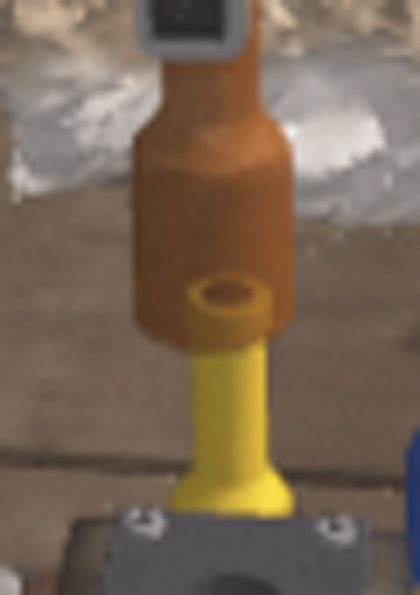

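The amber glass is translucent, and the yellow lip shows through it. The bottle is upright with its bottom at about 0.19 m, as the projection predicts, so I'm handing the job in.

```bash
python3 -c "
from bench import order
print(order.close_job())"
```

```text
the job is handed in; nothing more can be done
None
```

I handed the job in with the left half open about 75–80° and the amber bottle held still and upright by its neck, its bottom at about 0.19 m (10 cm above the mould); I touched nothing else on the worktop, and no verdict was returned.

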